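# Set the light-sensor test jig to its large stud and press its key

### The arm

A 7-joint arm with a two-finger parallel gripper is mounted at the origin on the work surface. World frame = base frame: x ahead of the robot, y to its left, z up, the work surface at z = 0. Lengths are in mm, angles in rad, forces in N, time in s.
With the tool pointing down it reaches from about 400 to 875 mm from the base axis. Payload 4.4 kg.
Tool frame: the origin (TCP) lies between the finger pads; the fingertips stand ctrl.tip_reach ahead of it and the grasp point (between the pads) lies 8 mm behind it (ctrl.tip_reach is the distance from the TCP to the fingertips, in mm); z points along the fingers, y is the direction in which the jaws open and shut (so a half turn about z gives the same grasp; the last joint's range is limited). The gripper opens to 85 mm and grips with 20 to 120 N. Pads are 22 mm wide; open, the fingers measure 114 mm over their backs; the gripper's body (76 mm by 85 mm) begins 54 mm behind the grasp point. The pads swing forward as they close: fully open they stand 13 mm farther back than shut.
Start: joints at [1.214, 0.628, 0.038, 1.517, -0.027, 0.996, -0.02], TCP at [186.395, -622.716, 222.013] pointing down, gripper open.
Joint ranges: [-3.06, 3.06], [-0.37, 2.12], [-1.25, 1.32], [0.18, 2.47], [-1.1, 4.24], [0.23, 1.98], [-2.94, 2.94]. Speed limits (rad/s): [2.57, 2.57, 3.14, 3.14, 3.14, 3.14, 3.14].

### API

Orientations are given as [roll, pitch, yaw] about the fixed x, y, z axes, in that order (R = Rz(yaw) Ry(pitch) Rx(roll)).
In Python, from cell import status, viewer, order, ctrl gives the robot as it stands.
- The arm moves only by the tool play_rows, never from a script. Its argument "series" is a list of rows, each a list of 5 numbers: the shift along the tool's x, y, z in cm, then the turn about the tool's z in degrees, then the closure, from 0 (fully open) to 1 (shut). In form: [[x, y, z, yaw, gripper], ...]. A call has 1 to 8 rows; each row is the pose to reach, as a shift and turn from the pose commanded when the call began, along the tool's axes at that moment; what a row does not reach only later rows make up. A row lasts 1/10 s, in which the tool goes at most 50 mm and 8.59 degrees, less where a joint would pass 70% of its speed; a pose out of reach is approached as far as the arm can. A call with a gripper value outside its range is refused whole. The fingers move at their own pace and stop on an object; the grip force is fixed at half the most. Time passes only in rows, so rows that repeat a pose let the fingers close. It gives the time, the measured TCP pose, the force and the opening at its end, in the units of the state.
- status.read_state(): the state, without advancing time (a new reading comes with each control period).
- viewer.get_image(name): name is "side" or "top" or "wrist"; returns a dict with "img" (400x640x3 uint8, red, green, blue), "vfov" (degrees; the focal length in pixels is half the picture's height over the tangent of half this angle, whatever the lens; pixels are square), "cx", "cy" (the principal point, pixels), "dist_coeffs" ([k1, k2, p1, p2, k3] as OpenCV has them; the pictures are not rectified), "rvec" (rotation vector, rad) and "tvec" (3), from world to camera coordinates, as OpenCV has them; the wrist camera has in their place "tool_from_camera" (4x4, takes a point from camera to tool coordinates, whose origin is the TCP and whose axes are the flange's). Camera axes: x right, y down, z forward; pixel columns grow to the right and rows downward; lengths in mm; the calibration is good to about 2 mm. A picture is of the moment at which its call begins: read the wrist's pose just before it. There is no depth.
- order.finish_job(): hands the job in, once; it reports no verdict.
The state is a dict: "clock": time; "qpos": joint angles; "qd": joint speeds; "tau": joint torques, N m; "eef_pos": TCP position; "tool_rot": TCP orientation; "force": force on the tool from outside, world axes, zero at the start; "torque": the same for the moment, N m; "width": finger opening in mm.
Only numpy, scipy, OpenCV 4.12 (cv2) and the standard library are available. Lean on these libraries where they do the work, as an engineer would, in place of code of your own. Each camera call takes 0.05 s, during which the arm holds its last target. There are 200 camera calls.

### The job

On the light-sensor test jig, push the upright post of the ring's lever round with your fingertips until the lever's nose points at the centre of the larger of the two round studs, and leave it there; then press the jig's push button fully down and let it come up again. Leave the photocell standing in its seat, neither lifted nor knocked out, and do not disturb the other things on the desk.

Things in the scene. Friction and masses are not known exactly. Their poses are not given: they have to be found in the camera images.
- jig: Fixed aluminium base plate 245 x 270 x 20 mm of the test jig. Origin on the desk, on the ring's vertical axis; the plate spans x -100 to +145 mm and y -135 to +135 mm in its own frame, z up. On its axis a round seat (top at z 32 mm) carries the photocell inside the black ring (outer radius 64 mm, z 22 to 40 mm). The lever points along +x at joint value 0.
- iris (a joint): Angle in rad of the ring with its lever about the jig's vertical axis, 0 along the jig's +x, growing counter-clockwise seen from above, stops at -1.05 and +1.05. About 0.15 N m of dry friction (1.5 N at the post) and slight damping; it stays where it is left and has no spring.
- pointer_tip (a point): Tip of the lever's narrow (4 mm) nose, 125 mm from the ring's axis and 33 mm above the desk. The steel lever is 10 mm wide, 6 mm thick (30 to 36 mm above the desk) and passes over the studs.
- post_mid (a point): Middle of the upright steel thumb post on the lever: 12 mm in diameter, 105 mm from the ring's axis, from 36 to 88 mm above the desk; this point is 65 mm above the desk.
- stud_large: The larger of two fixed dark round studs on the base plate: 22 mm in diameter, 5 mm high. Origin at the centre of its underside, 20 mm above the desk, 125 mm from the ring's axis, 0.7 rad to one side of the jig's +x. On which side varies.
- stud_small: The smaller stud, 10 mm in diameter, 5 mm high, likewise 0.7 rad to the other side. Not the one to use.
- test_key_top (a point): Centre of the top face of the jig's round push button (30 mm in diameter, faces up, at x -45, y +100 mm in the jig's frame). Spring return, 6 mm of travel, 5 N when fully down.
- test_key (a joint): Travel of the push button in m: 0 up, 0.006 fully down.
- photocell: Loose grey round photocell, 70 mm in diameter, 60 mm high, 120 g, standing in the jig's seat (top 92 mm above the desk). Origin at the centre of its underside.
- spare_cell: Bystander: a second photocell of the same form standing on the desk beside the jig's -y edge. Origin at the centre of its underside.
- screwdriver: Bystander: screwdriver lying on the desk to the right of the jig.
- adapter: Bystander: black power adapter 50 x 75 x 30 mm on the desk beside the jig's +y edge. Origin at the centre of its underside.
- tape: Bystander: clear ring 90 mm in outer diameter, 24 mm high. Origin at the centre of its underside.
- mug: Bystander: white mug 80 mm in diameter, 92 mm high. Origin at the centre of its underside.
- flask: Bystander: small green bottle 60 mm in diameter, 105 mm high. Origin at the centre of its underside.
- phone: Bystander: black phone 75 x 155 x 9 mm lying flat. Origin at the centre of its underside.
Mind the look-alikes: they are no part of the job. Leave any orange or yellow look-alike of the photocell alone.

How it is judged (in metres and radians):
On the way, in this order (a step that is already met when the one before it is completed fails the run):
1. the lever's nose rests over the large stud, within 5 mm of its centre (horizontal distance between pointer_tip and stud_large below 0.005 m and velocity of joint iris between -0.05 and 0.05 rad/s), for 0.3 s.
2. the push button is pressed (more than 4 of its 6 mm) while the lever stays at the large stud (all of step 1 and value of joint test_key above 0.004 m), for 0.05 s.
At the end, for the whole second after the job is handed in: The nose of the lever is within 5 mm (horizontally) of the large stud's centre and at rest, the push button has been pressed after that and is up again, and the photocell stands upright in its seat (all of step 1 and value of joint test_key below 0.0015 m and horizontal distance between photocell and jig below 0.012 m and angle between photocell's own z axis and vertical below 0.1 rad and z of photocell in the frame of jig below 0.038 m); the robot touches nothing.
It fails at once if the photocell is lifted, tipped or knocked from its seat (not (horizontal distance between photocell and jig below 0.012 m and angle between photocell's own z axis and vertical below 0.1 rad and z of photocell in the frame of jig below 0.038 m)).
It fails at once if another loose thing on the desk is disturbed (moved more than 20 mm) (distance of any of spare_cell, screwdriver, adapter, tape, mug, flask, phone from where it was at the start of the episode above 0.02 m).
It also fails if it takes over 53 s, if anything falls off the work surface, if the arm or the gripper's body presses on something with over 40 N, if the wrist force passes 120 N, or if a joint passes its speed limit or range.

## Working session

There is one attempt and no reset: what is moved stays moved. The work goes in short steps, Python scripts to look and compute and a tool call to move; the robot and the scene stay as the last step left them, time stands still between calls to the robot, and variables do not carry over. Pictures are saved under pics/ and viewed, about 8 in all and at most 12, crops included, and the job is handed in when it is done.

Besides the shell and the picture viewer there is one more tool, called as a command line: name --pt "numbers of a row" for each row, then --argument value for the rest. play_rows: Moves the arm, as the interface text tells. Its arguments: {"type":"object","properties":{"series":{"type":"array","items":{"type":"array","items":{"type":"number"}}}},"required":["series"]}

```bash
mkdir -p pics; cat > h.py <<'E'
import numpy as np, cv2
from cell import status, viewer, order, ctrl
def K(d):
    f=d["img"].shape[0]/2/np.tan(np.radians(d["vfov"])/2)
    return np.array([[f,0,d["cx"]],[0,f,d["cy"]],[0,0,1.]])
def pose(d,st=None):
    if "rvec" in d:
        R=cv2.Rodrigues(np.array(d["rvec"],float))[0]; t=np.array(d["tvec"],float).ravel()
        return R.T,-R.T@t
    T=np.array(d["tool_from_camera"]); Rt=rot(st)
    return Rt@T[:3,:3], Rt@T[:3,3]+np.array(st["eef_pos"])
def rot(st):
    from scipy.spatial.transform import Rotation as Ro
    return Ro.from_euler('xyz',st["tool_rot"]).as_matrix()
def cast(d,px,z,st=None):
    R,o=pose(d,st)
    u=cv2.undistortPoints(np.array(px,float).reshape(-1,1,2),K(d),np.array(d["dist_coeffs"],float)).reshape(-1,2)
    r=np.c_[u,np.ones(len(u))]@R.T
    return o+r*((z-o[2])/r[:,2])[:,None]
def proj(d,P,st=None):
    R,o=pose(d,st)
    return cv2.projectPoints((np.array(P,float).reshape(-1,3)-o)@R,np.zeros(3),np.zeros(3),K(d),np.array(d["dist_coeffs"],float))[0].reshape(-1,2)
def shot(n,f):
    st=status.read_state(); d=viewer.get_image(n); np.save(f"pics/{f}.npy",dict(d=d,st=st),allow_pickle=True)
    cv2.imwrite(f"pics/{f}.png",d["img"][:,:,::-1]); return d,st
def load(f):
    o=np.load(f"pics/{f}.npy",allow_pickle=True).item(); return o["d"],o["st"]
E
python3 - <<'E'
from h import *
for n in("top","side","wrist"): d,s=shot(n,n+"0")
print(s,ctrl.tip_reach)
d,_=load("top0");print(d["vfov"],d["rvec"],d["tvec"],pose(d)[1])
d,_=load("side0");print(pose(d)[1]); 
a=[load(n+"0")[0]["img"][:,:,::-1] for n in("top","side")]
cv2.imwrite("pics/two.png",np.vstack(a)[:,:,:])
E
```

```text
{'clock': 0.1, 'qpos': array([ 1.21413412,  0.62925922,  0.03843735,  1.5182741 , -0.02700473,
        0.9963178 , -0.02003055]), 'qd': array([-0.00124608, -0.00125192, -0.00036643, -0.0046366 ,  0.00050784,
       -0.00020024,  0.00036836]), 'tau': array([ 2.91544507e-03, -5.64534938e+01,  1.23044439e+00, -1.93973762e+01,
        1.13161089e-02,  5.40777342e-03, -3.25535737e-06]), 'eef_pos': array([ 186.27195657, -622.12545202,  221.17536804]), 'tool_rot': array([-3.13985184e+00,  9.95280078e-06,  2.90834945e-01]), 'force': array([-0.39779104, -0.30153627,  0.18095014]), 'torque': array([ 0.0132956 , -0.02237732, -0.00607436]), 'width': 85.15443020744614} 11.0
48.21172493226568 [ 2.19113346 -2.13076827  0.08984361] [  24.83206735  535.63072717 1422.81073446] [ 389.05517032   11.94991595 1469.83011518]
[-15.26623121 681.54765979 901.10940514]
```

View pics/top0.png

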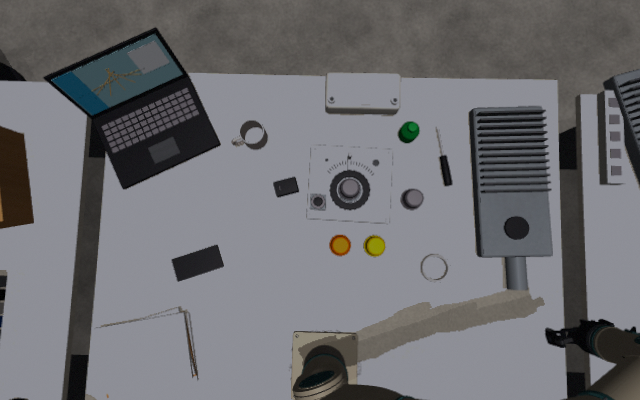

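View pics/side0.png

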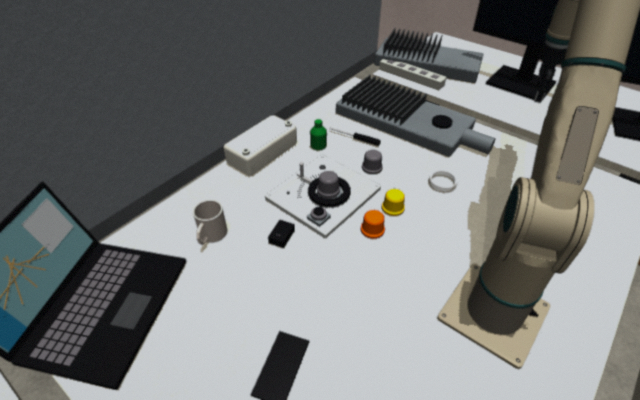

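Top view: the jig's ring is at about (350,189), the button at (317,201) and the lever post at about (349,157). The dark dots are at (376,163), which looks large, and (327,160), which looks small. I'll confirm that in a crop and measure.

```bash
python3 - <<'E'
from h import *
d,_=load("top0"); im=d["img"][:,:,::-1].copy()
c=cv2.resize(im[138:230,300:400],None,fx=6,fy=6,interpolation=cv2.INTER_CUBIC); cv2.imwrite("pics/crop1.png",c)
g=cv2.cvtColor(im,cv2.COLOR_BGR2GRAY)
# plate corners
m=((g>0)).astype(np.uint8)
# studs
for (u,v) in((376,163),(327,160)):
    w=255-g[v-6:v+7,u-6:u+7].astype(float); w-=np.median(w); w[w<15]=0
    yy,xx=np.mgrid[v-6:v+7,u-6:u+7]; p=[(w*xx).sum()/w.sum(),(w*yy).sum()/w.sum()]
    print(p,(w>30).sum(),cast(d,p,25))
# ring dark blob
k=(g<50).astype(np.uint8); n,l,s,cc=cv2.connectedComponentsWithStats(k[138:230,300:400])
for i in range(1,n):
    if s[i,4]>15: print(s[i]+[300,138,0,0,0],cc[i]+[300,138],cast(d,cc[i]+[300,138],40))
print(cast(d,[[317.5,201.5]],26))
E
```

```text
[np.float64(375.44622507122506), np.float64(162.35256410256412)] 34 [[ 647.47826685 -152.07088444   25.        ]]
[np.float64(326.5483870967742), np.float64(159.86290322580646)] 7 [[651.66945145   7.60994573  25.        ]]
[330 170  40  40 603] [349.58208955 189.4278607 ] [[554.57885665 -68.89028517  40.        ]]
[340 184  19  14  53] [346.64150943 193.50943396] [[541.13223028 -59.74066513  40.        ]]
[314 197   8   9  57] [317.52631579 201.07017544] [[514.20229488  33.07322223  40.        ]]
[[514.02708076  33.32570404  26.        ]]
```

View pics/crop1.png

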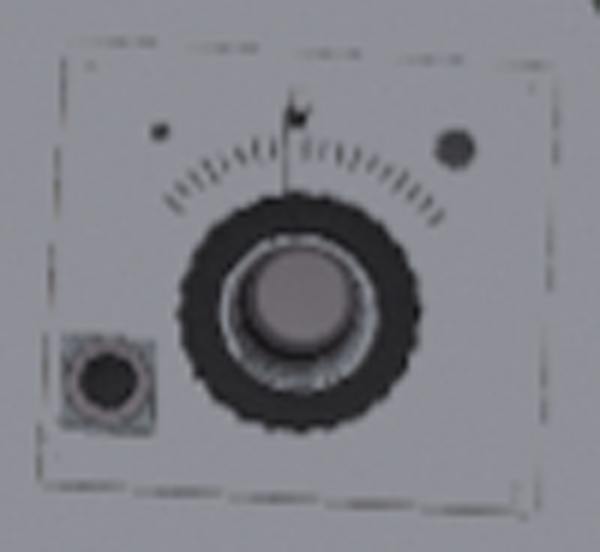

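The (376,163) dot is the large stud (about 20 mm) and (327,160) is the small one. The stud spacing measures 159.7 mm against 161 expected. From this, the ring centre is about (554,-69.5), jig yaw is about -0.026, and the target is on the jig's -y side. Next I move above the jig with the fingers shut.

play_rows --pt "3.6 -2.75 -0.3 0 1" --pt "7.2 -5.5 -0.6 0 1" --pt "10.8 -8.25 -0.9 0 1" --pt "14.4 -11 -1.2 0 1" --pt "18 -13.75 -1.5 0 1" --pt "21.6 -16.5 -1.8 0 1" --pt "25.2 -19.2 -2 0 1" --pt "28.5 -22 -2 0 1"

```text
clock: 0.95
eef_pos: [397.7, -328.6, 242.3]
tool_rot: [3.141, -0.001, 0.291]
force: [0.4, 0.4, 0.0]
width: 0.4
```

play_rows --pt "3.6 -2.75 0 5 1" --pt "7.2 -5.5 0 10 1" --pt "10.8 -8.25 0 15 1" --pt "14.4 -11 0 18.4 1" --pt "18 -13.75 0 18.4 1" --pt "21.6 -16.5 0 18.4 1" --pt "25 -19.2 0 18.4 1" --pt "26.3 -20.3 0 18.4 1"

```text
clock: 1.75
eef_pos: [592.3, -54.6, 241.6]
tool_rot: [-3.139, -0.001, -0.024]
force: [0.5, 0.5, 0.3]
width: 0.1
```

```bash
python3 - <<'E'
from h import *
d,s=shot("wrist","w1"); print(s["clock"],s["eef_pos"],s["tool_rot"],s["width"],np.array(d["tool_from_camera"]).round(3).tolist())
a=-.026;c=np.array([554,-69.5])
for n,r,t,z in(("L",125,-.7,25),("S",125,.7,25),("post65 at 0",105,0,65),("btn",109.7,np.arctan2(100,-45),28),("c",0,0,40)):
    print(n,proj(d,[*(c+r*np.array([np.cos(t+a),np.sin(t+a)])),z],s))
E
```

```text
1.75 [592.27326039 -54.58404743 241.59801064] [-3.13860067e+00 -9.95740507e-04 -2.39690885e-02] 0.146486295458996 [[-0.0, -0.955, -0.297, 75.046], [1.0, -0.0, 0.0, 1.402], [-0.0, -0.297, 0.955, -151.241], [0.0, 0.0, 0.0, 1.0]]
L [[403.22276378 118.85270935]]
S [[261.26830627 118.43519497]]
post65 at 0 [[333.9393905  110.76829497]]
btn [[251.06966434 233.99973308]]
c [[331.64563681 202.95863289]]
```

View pics/w1.png

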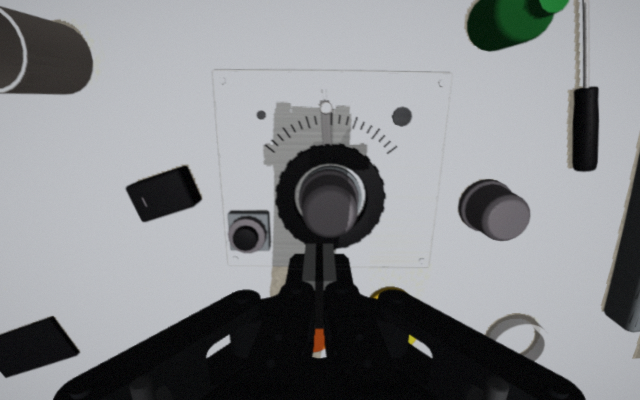

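The wrist view matches: the large stud is at (402,116), the small one at (261,115), and the post top is at (326,105), close to joint value 0. Now I go down on the post's +y side, with the fingertips at about z 52.

play_rows --pt "3 -2 2 0 1" --pt "6.2 -3.4 5 0 1" --pt "6.2 -3.4 9 0 1" --pt "6.2 -3.4 12 0 1" --pt "6.2 -3.4 15 0 1" --pt "6.2 -3.4 17 0 1" --pt "6.2 -3.4 17.8 0 1" --pt "6.2 -3.4 17.8 0 1"

```text
clock: 2.6
eef_pos: [651.9, -29.4, 63.0]
tool_rot: [3.141, 0.003, -0.032]
force: [0.5, 1.0, 0.4]
width: 0.1
```

```bash
python3 - <<'E'
from h import *
d,s=load("w1"); g=cv2.cvtColor(d["img"],cv2.COLOR_RGB2GRAY)
P=[]
for (u,v) in((402,116),(261,115)):
    w=np.median(g[v-14:v+15,u-14:u+15])-g[v-14:v+15,u-14:u+15].astype(float); w[w<40]=0
    yy,xx=np.mgrid[v-14:v+15,u-14:u+15]; p=[(w*xx).sum()/w.sum(),(w*yy).sum()/w.sum()]
    P.append(cast(d,p,25,s)[0,:2]);print(p,P[-1])
L,S=P; y=(S-L)/np.linalg.norm(S-L); x=np.array([y[1],-y[0]]); print(np.linalg.norm(S-L),"c",(L+S)/2-95.6*x,np.arctan2(x[1],x[0]))
print("post",cast(d,[326,105],88,s))
d,s=shot("wrist","w2"); print(s["eef_pos"],s["tool_rot"],s["force"])
E
```

```text
[np.float64(401.50118183587773), np.float64(116.22988793415088)] [ 650.41458221 -150.38497077]
[np.float64(263.0361390667887), np.float64(115.75594693504117)] [654.56036797   6.28983872]
156.72965089234106 c [556.92092656 -69.51877127] -0.026454913611263203
post [[664.89276482 -63.94309079  88.        ]]
[651.93923415 -29.43645018  62.99960717] [ 3.14088280e+00  2.57777754e-03 -3.15217537e-02] [0.45814474 0.95262193 0.38373311]
```

View pics/w2.png

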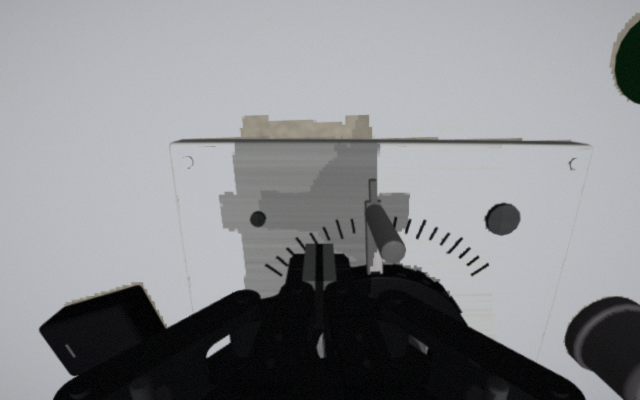

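The nose tip is at (372,180), the post's foot at about (378,262) with its top at (393,252), the large stud at (503,219), and the shut fingers at (320,260). I'll compute the arc rows.

```bash
cat >> h.py <<'E'
C=np.array([555.5,-69.5])
def arc(ths,off,st,R=105):
    Rt=rot(st)[:2,:2]; e=np.array(st["eef_pos"])[:2]; y0=st["tool_rot"][2]
    for t in ths:
        p=C+R*np.array([np.cos(t),np.sin(t)])+off*np.array([-np.sin(t),np.cos(t)])
        print(round(t,3),((p-e)@Rt/10).round(2).tolist(),round(-np.degrees(t-y0),1))
E
python3 - <<'E'
from h import *
d,s=load("w2")
print("L,S",cast(d,[[503,219],[258,219]],25,s),"nose",cast(d,[372,180],36,s))
arc(np.linspace(.04,-.65,16),16,s)
E
```

```text
L,S [[ 651.35528749 -150.54113532   25.        ]
 [ 656.61684796    7.95709866   25.        ]] nose [[682.72112954 -62.69366201  36.        ]]
0.04 [0.85, 1.96] -4.1
-0.006 [0.94, 2.44] -1.5
-0.052 [1.02, 2.92] 1.2
-0.098 [1.07, 3.41] 3.8
-0.144 [1.1, 3.9] 6.4
-0.19 [1.11, 4.39] 9.1
-0.236 [1.09, 4.87] 11.7
-0.282 [1.06, 5.36] 14.4
-0.328 [1.0, 5.85] 17.0
-0.374 [0.91, 6.33] 19.6
-0.42 [0.81, 6.8] 22.3
-0.466 [0.69, 7.28] 24.9
-0.512 [0.54, 7.74] 27.5
-0.558 [0.37, 8.2] 30.2
-0.604 [0.18, 8.65] 32.8
-0.65 [-0.03, 9.09] 35.4
```

play_rows --pt "0.5 1.0 0 0 1" --pt "0.85 1.9 0 0 1" --pt "0.95 2.45 0 0 1" --pt "1.0 2.9 0 1.2 1" --pt "1.05 3.4 0 3.8 1" --pt "1.1 3.9 0 6.4 1" --pt "1.1 4.4 0 9.1 1" --pt "1.1 4.9 0 11.7 1"

```text
clock: 3.45
eef_pos: [662.7, -77.8, 64.1]
tool_rot: [-3.141, -0.0, -0.238]
force: [0.9, 1.2, 1.9]
width: 0.1
```

```bash
python3 - <<'E'
from h import *
d,s=shot("wrist","w3"); print(s["eef_pos"],s["tool_rot"],s["force"])
arc(np.linspace(-.236,-.65,10),16,s)
E
```

```text
[662.73685216 -77.75744091  64.10139839] [-3.14149527e+00 -2.22136512e-04 -2.38281102e-01] [0.90501185 1.21691882 1.93296319]
-0.236 [-0.12, 0.1] -0.1
-0.282 [-0.06, 0.59] 2.5
-0.328 [-0.01, 1.08] 5.1
-0.374 [0.0, 1.56] 7.8
-0.42 [0.0, 2.05] 10.4
-0.466 [-0.03, 2.54] 13.0
-0.512 [-0.07, 3.03] 15.7
-0.558 [-0.14, 3.51] 18.3
-0.604 [-0.24, 3.99] 21.0
-0.65 [-0.35, 4.46] 23.6
```

View pics/w3.png

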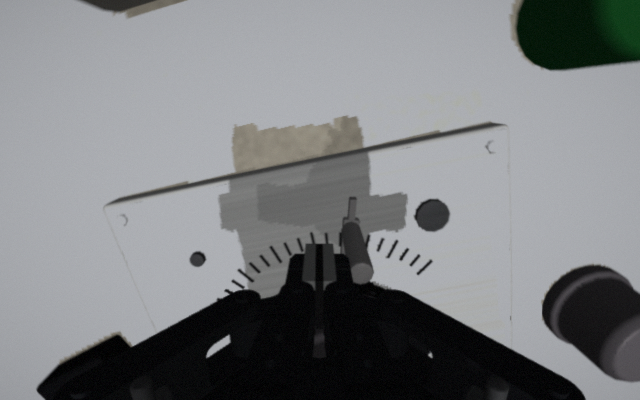

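The post is in contact and moving: nose at (352,200), large stud at (432,214). I'll push on to about 0.17 rad short of the target.

play_rows --pt "0 0.6 0 2.5 1" --pt "0 1.1 0 5.1 1" --pt "0 1.55 0 7.8 1" --pt "0 2.05 0 10.4 1" --pt "0 2.5 0 13 1" --pt "-0.05 3.0 0 15.7 1" --pt "-0.1 3.3 0 17 1" --pt "-0.1 3.3 0 17 1"

```text
clock: 4.3
eef_pos: [653.2, -110.2, 63.9]
tool_rot: [3.14, 0.001, -0.533]
force: [0.0, 0.8, -0.2]
width: -0.4
```

```bash
python3 - <<'E'
from h import *
d,s=load("w3"); n=cast(d,[352,200],36,s)[0,:2]; print("w3",n,np.arctan2(*(n-C)[::-1]),cast(d,[432,214],25,s))
d,s=shot("wrist","w4"); print(s["eef_pos"],s["tool_rot"],s["force"])
cv2.imwrite("pics/w4c.png",cv2.resize(d["img"][150:310,260:460,::-1],None,fx=4,fy=4,interpolation=cv2.INTER_CUBIC)[:600])
E
```

```text
w3 [ 676.85843477 -103.05382156] -0.2697465445566984 [[ 651.82948254 -151.61440947   25.        ]]
[ 653.17955314 -110.24872667   63.88609771] [ 3.14044447e+00  8.10792320e-04 -5.32743827e-01] [ 0.0324365   0.75074507 -0.24232305]
```

View pics/w4c.png

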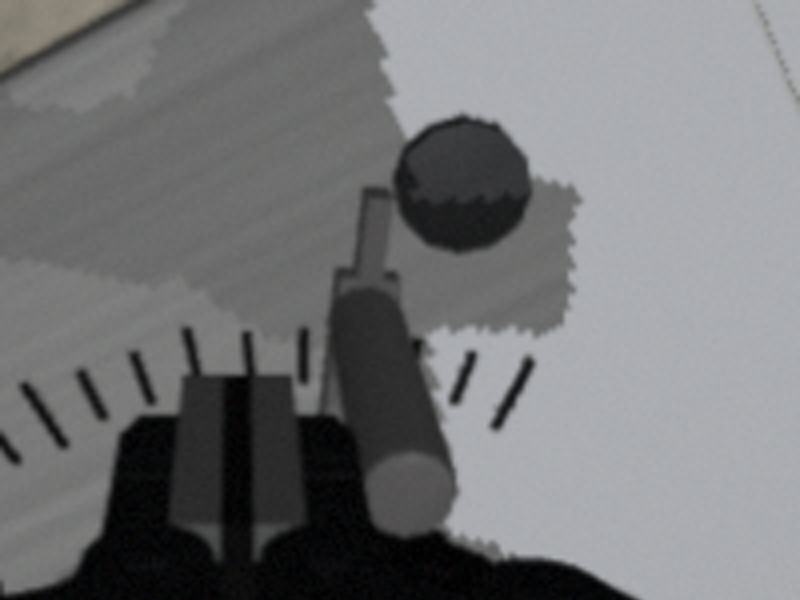

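Crop: nose tip at (354.3,197) and stud centre at (375.8,195.8) in full-image pixels. I'll work out the remaining angle.

```bash
python3 - <<'E'
from h import *
d,s=load("w4"); n=cast(d,[354.3,197],36,s)[0,:2]; L=cast(d,[375.8,195.8],25,s)[0,:2]
tn,tl=[np.arctan2(*(p-C)[::-1]) for p in(n,L)]; print(n,L,tn,tl,tl-tn,np.linalg.norm(n-C),np.linalg.norm(L-C),np.linalg.norm(n-L))
e=s["eef_pos"][:2]-C; off=e@[-np.sin(tn),np.cos(tn)]; print("off",off)
arc(np.linspace(tn,tl,6),off,s)
E
```

```text
[ 660.69910061 -140.93389925] [ 650.99350398 -152.4152415 ] -0.5965166697758895 -0.715012130094514 -0.11849546031862457 127.15994939899169 126.46717588253496 15.033955754706023
off 21.161552632606693
-0.597 [0.13, 0.01] 3.7
-0.62 [0.16, 0.26] 5.0
-0.644 [0.19, 0.51] 6.4
-0.668 [0.21, 0.77] 7.7
-0.691 [0.22, 1.02] 9.1
-0.715 [0.23, 1.27] 10.4
```

play_rows --pt "0 0.2 0 2 1" --pt "0 0.4 0 4 1" --pt "0.05 0.6 0 5 1" --pt "0.05 0.75 0 6 1" --pt "0.1 0.9 0 7 1" --pt "0.1 1.0 0 7 1" --pt "0.1 1.05 0 7 1" --pt "0.1 1.05 0 7 1"

```text
clock: 5.15
eef_pos: [649.1, -118.9, 63.9]
tool_rot: [3.141, 0.001, -0.653]
force: [0.2, 1.5, -0.5]
width: 0.1
```

```bash
python3 - <<'E'
from h import *
d,s=shot("wrist","w5"); print(s["eef_pos"],s["tool_rot"],s["force"])
cv2.imwrite("pics/w5c.png",cv2.resize(d["img"][150:300,260:460,::-1],None,fx=4,fy=4,interpolation=cv2.INTER_CUBIC))
E
```

```text
[ 649.1284762  -118.89205705   63.91003909] [ 3.14135730e+00  7.74703791e-04 -6.53393234e-01] [ 0.19980748  1.47872801 -0.4788564 ]
```

View pics/w5c.png

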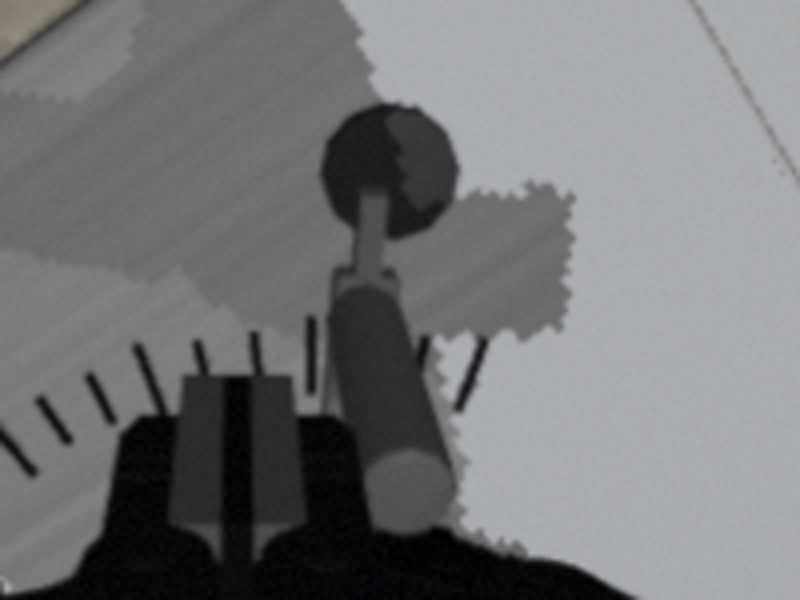

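Crop: nose tip at (353.5,197.5), stud centre at (357.5,192.8).

```bash
python3 - <<'E'
from h import *
d,s=load("w5"); n=cast(d,[353.5,197.5],36,s)[0,:2]; L=cast(d,[357.5,192.8],25,s)[0,:2]
tn,tl=[np.arctan2(*(p-C)[::-1]) for p in(n,L)]; print(n,L,tn,tl,tl-tn,np.linalg.norm(n-C),np.linalg.norm(L-C),np.linalg.norm(n-L))
e=s["eef_pos"][:2]-C; off=e@[-np.sin(tn),np.cos(tn)]; print("off",off)
arc(np.linspace(tn,tl,3),off,s)
E
```

```text
[ 653.11746092 -149.78403499] [ 650.6815609 -152.5513029] -0.6882720170154112 -0.7174444725080442 -0.02917245549263303 126.3910398323946 126.32121140055199 3.686648968717385
off 21.32544097734519
-0.688 [0.13, 0.0] 2.0
-0.703 [0.16, 0.16] 2.8
-0.717 [0.18, 0.31] 3.7
```

play_rows --pt "0 0.1 0 1 1" --pt "0 0.2 0 1 1" --pt "0 0.3 0 2 1" --pt "0 0.3 0 2 1" --pt "0 0.3 0 2 1"

```text
clock: 5.7
eef_pos: [647.7, -121.7, 64.0]
tool_rot: [3.141, -0.0, -0.689]
force: [0.3, 0.0, -1.4]
width: -0.1
```

```bash
python3 - <<'E'
from h import *
d,s=shot("wrist","w6"); print(s["eef_pos"],s["tool_rot"],s["force"])
cv2.imwrite("pics/w6c.png",cv2.resize(d["img"][150:300,260:460,::-1],None,fx=4,fy=4,interpolation=cv2.INTER_CUBIC))
E
```

```text
[ 647.69127378 -121.70212014   64.03626163] [ 3.14130039e+00 -2.93647196e-04 -6.88501203e-01] [ 0.33088645  0.01911607 -1.41729744]
```

View pics/w6c.png

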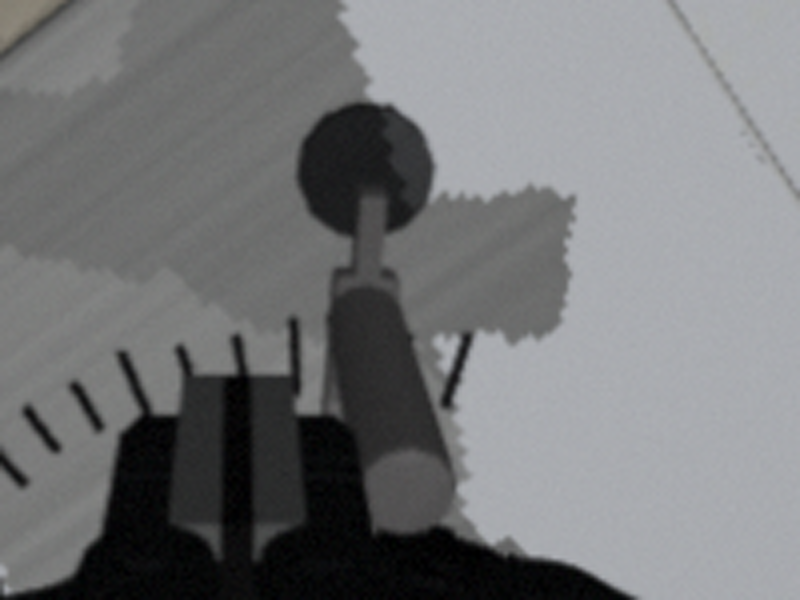

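The nose is lined up: the tip is at (353.3,197.5), and the stud centre at (351.5,192.3) maps to 353.4 after parallax. Now I back off sideways and rise, and triangulate the button height from the earlier views.

play_rows --pt "0 -0.7 0 0 1" --pt "0 -2 0 0 1" --pt "0 -2.2 -3 0 1" --pt "0 -2.2 -7 0 1" --pt "0 -2.2 -11 0 1" --pt "0 -2.2 -13 0 1" --pt "0 -2.2 -13 0 1"

```text
clock: 6.45
eef_pos: [664.9, -103.9, 198.3]
tool_rot: [-3.137, -0.007, -0.687]
force: [0.0, 0.2, -0.3]
width: 0.2
```

```bash
python3 - <<'E'
from h import *
d,s=shot("wrist","w7"); print(s["clock"],s["eef_pos"],s["tool_rot"],s["force"])
b=np.array([513.5,32.]); R=rot(s)[:2,:2]; print("to btn tool cm",(b-s["eef_pos"][:2])@R/10)
# button dark cap in w1
D,S=load("w1"); g=cv2.cvtColor(D["img"],cv2.COLOR_RGB2GRAY)[210:255,225:275]
n,l,st,c=cv2.connectedComponentsWithStats((g<50).astype(np.uint8))
for i in range(1,n):
    if st[i,4]>40:
        p=c[i]+[225,210]; print(p,st[i])
        for z in(25,30,35,40): print(z,cast(D,p,z,S)[0,:2],cast(load("top0")[0],[317.53,201.07],z)[0,:2])
a=d["img"][:,:,::-1]; cv2.imwrite("pics/w7c.png",cv2.resize(np.hstack([a[60:260,320:640]]),None,fx=2.5,fy=2.5))
E
```

```text
6.45 [ 664.87385454 -103.93224751  198.29402702] [-3.13726623 -0.00682252 -0.68726978] [ 0.03973397  0.230546   -0.2778215 ]
to btn tool cm [-20.3243766   -0.90429781]
[254.63636364 221.39393939] [14  7 27 17 66]
25 [527.25742088  26.41498457] [515.51608075  33.28288715]
30 [529.1579682   25.26458751] [515.07844829  33.20906197]
35 [531.05851552  24.11419045] [514.64081583  33.13523678]
40 [532.95906284  22.96379339] [514.20318338  33.06141159]
[245.11064718 237.57202505] [  8  16  25  25 479]
25 [505.56602434  40.46369912] [515.51608075  33.28288715]
30 [507.76136454  39.12237562] [515.07844829  33.20906197]
35 [509.95670475  37.78105211] [514.64081583  33.13523678]
40 [512.15204496  36.43972861] [514.20318338  33.06141159]
```

View pics/w7.png

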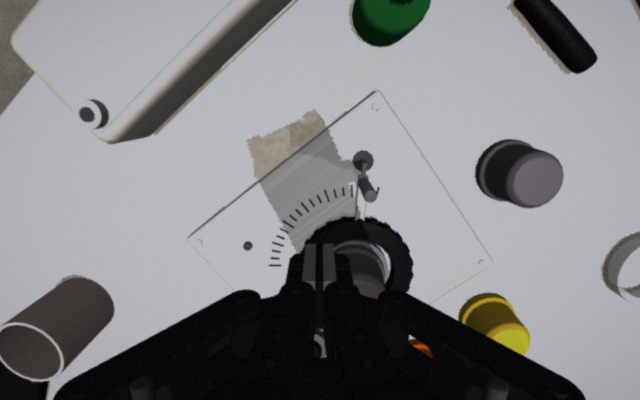

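The lever stays on the large stud. The button top triangulates to about z 43 at (513.5,33). I move above it and down to tip z of about 58.

play_rows --pt "-4.5 -0.3 0 0 1" --pt "-9 -0.5 0 0 1" --pt "-13.5 -0.7 0 0 1" --pt "-18 -0.9 0 0 1" --pt "-20.3 -1.0 3 0 1" --pt "-20.3 -1.0 8 0 1" --pt "-20.3 -1.0 12 0 1" --pt "-20.3 -1.0 12.9 0 1"

```text
clock: 7.3
eef_pos: [507.3, 32.9, 60.6]
tool_rot: [3.135, 0.007, -0.687]
force: [-2.0, 0.0, 1.3]
width: 0.0
```

play_rows --pt "0 0 0 0 1" --pt "0 0 0.4 0 1" --pt "0 0 0.8 0 1"

```text
clock: 7.6
eef_pos: [512.8, 32.3, 58.4]
tool_rot: [-3.139, -0.002, -0.689]
force: [0.8, 0.2, -0.1]
width: -0.3
```

```bash
python3 - <<'E'
from h import *
d,s=shot("side","s1"); print(s["clock"],s["eef_pos"],s["force"],s["width"])
t=s["eef_pos"]-[0,0,11]; p=proj(d,[t,[513.5,32.5,43]]); print(p)
u,v=p[1].astype(int); c=d["img"][v-50:v+50,u-60:u+60,::-1]; cv2.imwrite("pics/s1c.png",cv2.resize(c,None,fx=6,fy=6,interpolation=cv2.INTER_CUBIC))
E
```

```text
7.6 [512.7983505   32.29269746  58.36056728] [ 0.76464599  0.24967198 -0.12953435] -0.33237434185849823
[[319.61657259 211.18366433]
 [319.38493713 212.18993958]]
```

View pics/s1c.png

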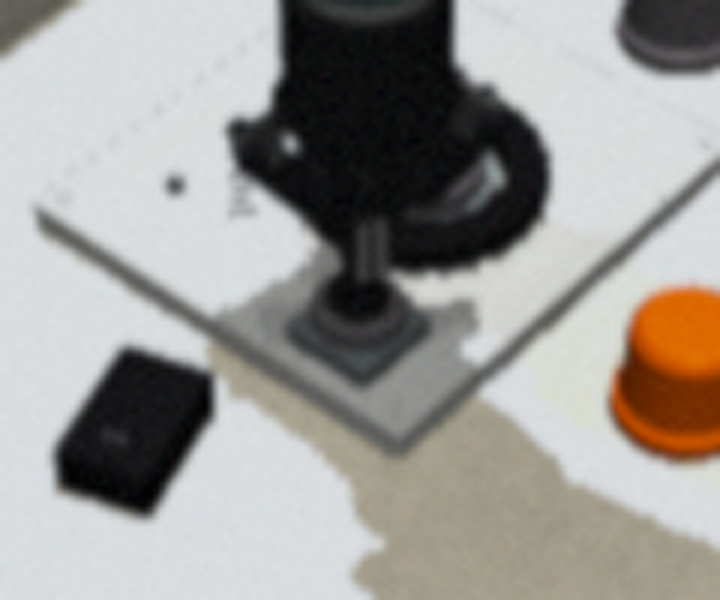

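The fingers are centred over the black cap with no force yet (tip z about 47). I press down in small steps.

play_rows --pt "0 0 0.2 0 1" --pt "0 0 0.4 0 1" --pt "0 0 0.5 0 1" --pt "0 0 0.5 0 1"

```text
clock: 8.05
eef_pos: [511.3, 32.3, 52.1]
tool_rot: [-3.141, -0.0, -0.688]
force: [0.3, 0.4, -0.5]
width: -0.1
```

play_rows --pt "0 0 0.1 0 1" --pt "0 0 0.2 0 1" --pt "0 0 0.3 0 1" --pt "0 0 0.3 0 1"

```text
clock: 8.45
eef_pos: [511.2, 32.3, 48.9]
tool_rot: [3.141, 0.0, -0.688]
force: [0.9, 0.3, -0.5]
width: -0.2
```

play_rows --pt "0 0 0.1 0 1" --pt "0 0 0.2 0 1" --pt "0 0 0.3 0 1" --pt "0 0 0.3 0 1"

```text
clock: 8.85
eef_pos: [511.3, 32.3, 46.0]
tool_rot: [-3.142, -0.0, -0.688]
force: [-1.0, 0.3, 0.5]
width: 0.1
```

play_rows --pt "0 0 0.1 0 1" --pt "0 0 0.2 0 1" --pt "0 0 0.3 0 1" --pt "0 0 0.3 0 1"

```text
clock: 9.25
eef_pos: [511.3, 32.3, 43.0]
tool_rot: [-3.142, -0.0, -0.688]
force: [-0.7, -0.7, 3.3]
width: -0.5
```

Contact at 3.3 N (tip z about 32). Continuing.

play_rows --pt "0 0 0.1 0 1" --pt "0 0 0.2 0 1" --pt "0 0 0.2 0 1"

```text
clock: 9.55
eef_pos: [511.3, 32.3, 41.0]
tool_rot: [-3.142, -0.0, -0.688]
force: [-0.7, 0.2, 3.6]
width: 0.1
```

play_rows --pt "0 0 0.1 0 1" --pt "0 0 0.2 0 1" --pt "0 0 0.2 0 1"

```text
clock: 9.85
eef_pos: [511.3, 32.3, 40.5]
tool_rot: [-3.141, -0.0, -0.689]
force: [-3.3, -0.1, 19.8]
width: 0.1
```

It has bottomed out: 19.8 N and the travel stopped at z 40.5. I release straight up.

play_rows --pt "0 0 0 0 1" --pt "0 0 -0.5 0 1" --pt "0 0 -1.5 0 1" --pt "0 0 -4 0 1" --pt "0 0 -8 0 1" --pt "0 0 -12 0 1" --pt "0 0 -15 0 1" --pt "0 0 -15 0 1"

```text
clock: 10.65
eef_pos: [514.1, 32.4, 193.0]
tool_rot: [-3.136, -0.006, -0.688]
force: [0.4, -0.2, -0.5]
width: 0.2
```

```bash
python3 - <<'E'
from h import *
d,s=shot("side","s2"); print(s["clock"],s["eef_pos"],s["force"])
d2,s2=shot("wrist","w8"); 
L=proj(d2,[650.7,-152.4,25],s2)[0]; N=proj(d2,[650.7,-152.4,36],s2)[0]; print(L,N)
u,v=N.astype(int)
a=cv2.resize(d["img"][140:260,240:400,::-1],(720,540),interpolation=cv2.INTER_CUBIC); cv2.imwrite("pics/s2c.png",a)
E
```

```text
10.65 [514.05807101  32.36157432 193.03150943] [ 0.36478331 -0.18993013 -0.48753801]
[382.01601536 -75.48430337] [384.5005653  -82.54796001]
```

View pics/w8.png

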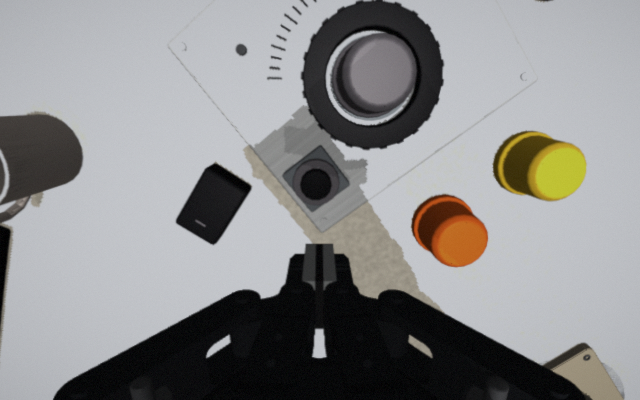

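The photocell stands in its seat, the button is up, and the bystanders are in place. I do a last numeric check of the nose position and then hand in.

```bash
python3 - <<'E'
from h import *
d,s=load("w6"); n=cast(d,[353.25,197.5],36,s)[0,:2]; L=cast(d,[351.5,192.3],25,s)[0,:2]
e=np.linalg.norm(n-L); print(n,L,e)
if e<3: order.finish_job(); print("done",status.read_state()["clock"])
E
```

```text
[ 650.71307885 -152.63231036] [ 650.74719872 -152.73071724] 0.10415411543848171
the job is handed in; nothing more can be done
the job is handed in; nothing more can be done
```

The lever now points at the large stud, the push button has been pressed fully and released, and the job is handed in. It took about 11 s of robot time, and the interface gives no verdict.

- **Lever:** I pushed the post round with the shut fingertips to the larger stud, on the jig's -y side. The last close measurement put the nose about 0.1 mm from the stud's centre, with camera calibration good to about 2 mm. That was taken just before I backed the fingers off. A view right afterwards still showed the nose on the stud, but I did not measure it again after pressing the button.
- **Button:** I felt contact at 3.3 N, and the travel stopped hard at 19.8 N. I then lifted the tool clear to 193 mm, and the final wrist picture shows the button up again.
- **Surroundings:** The photocell is upright in its seat. The adapter and the look-alikes appear unmoved in that picture. The other bystanders were partly or wholly out of that view, but the arm touched only the post and the button.
- **Disagreement:** Two of my estimates did not agree on the button's height. The pictures put its top at about 43 mm, but the fingertips only met it between about 32 and 35 mm. I went down in 3 mm steps watching the force, so this did no harm.

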